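Swing out the prop leg of a soap riser and stand the soap carton on it

TASK

Swing the folded prop leg of the small metal riser out by pushing it until it meets its rubber stop, then lean on it steadily with about 12 N (never pushing harder than 25 N) for a second so that it is firmly home. Then stand the small hand-wash carton upright on top of the riser, centred between the fixed cheek and the leg, its long side parallel to the back plate and its rear face about flush with the back of that plate; set it down, do not drop it, and leave the other things on the worktop alone.

Things in the scene. Friction and masses are not known exactly. Their poses are not given: they have to be found in the camera images.
- stand: The riser, grey-painted metal, screwed to the worktop. Origin: underside, below the perch; z up, -x its open front, +y the leg's side. Base slab x -54..34, y -45..45, 9 mm thick. Back plate x 8..22, y -35..18 mm and fixed cheek (parallel to x) x -51..9, y -34..-22 mm, both with tops at 42 mm. The prop leg hinges on a vertical pin at x 15, y 27 mm.
- leg (a joint): Swing of the leg, rad: 0 folded (points along the stand's +y), 1.45 at its rubber stop (points to -x, parallel to the cheek); 12 N yields it slightly past. Angle from the stand's +y = reading + 0.06, give or take 0.1: the collar that sets rest and stop is clamped differently on each riser, unmeasured. Even hinge friction 0.18 N m; the leg stays where it is left.
- hinge (a point): The leg's hinge axis (vertical pin 17 mm across), at the height of the leg's top, 42 mm above the worktop; axes as the stand. The leg is an upright bar 12 mm thick, 87 mm long from this axis, centred on it, from 12 to 42 mm above the worktop, with a small rubber foot under its tip. Push it on its rear (+x) face; it swings counterclockwise seen from above.
- perch (a point): Where the carton's origin belongs: centre of the support on top of the riser, 42 mm above the worktop; axes as the stand (the carton's long side along y, from the cheek to the leg).
- soap: Hand-wash carton: small white rectangular box, 36 x 93 x 56 mm (x, y, z), 0.16 to 0.26 kg, at first standing on the worktop to the right of the riser. Origin: centre of its underside; z up, y along its long side. Its sides are upright and plain: grip it from above across x (36 mm), 30 to 45 mm above its underside.
- scourer: Bystander: teal scourer block, 30 x 31 x 50 mm; origin under its centre.
- flat_tin: Bystander: flat tin, 86 mm across, 40 mm high; origin under its centre.
- small_jar: Bystander: small jar with a yellow lid, 42 mm across, 96 mm high; origin under its centre.
- white_mug: Bystander: white mug, 79 mm wide, 89 mm high; origin under its centre.
- tin: Bystander: tin with a gold lid, 75 mm across, 58 mm high; origin under its centre.
Not all that is in view belongs to the job. What is shaped like the stand but turquoise is not meant.

How it is judged:
On the way, in this order (a step that is already met when the one before it is completed fails the run):
1. the prop leg is at its stop and the fingers hold it there with a steady 6 to 20 N for 0.5 s (value of joint leg above 1.43 rad and contact force between stand and the fingers between 6 and 20 N), for 0.5 s.
2. the carton is then lifted off the worktop (height (world z) of soap above 0.03 m), for 0.1 s.
At the end, for the whole second after the job is handed in: The leg is out within 0.03 rad of its stop; the carton stands at rest and upright (within 0.06 rad) on top of the riser, its origin within 12 mm (along x) and 12 mm (along y) of the perch point and 3 mm in height, in line with the riser within 0.17 rad, either way round (value of joint leg above 1.42 rad and x of soap in the frame of perch between -0.012 and 0.012 m and y of soap in the frame of perch between -0.012 and 0.012 m and z of soap in the frame of perch between -0.003 and 0.003 m and angle between soap's own z axis and vertical below 0.06 rad and angle between the x axis of soap and the x axis of stand, either way round below 0.17 rad and linear speed of soap below 0.02 m/s); the robot touches nothing.
It fails at once if the fingers push on the riser or its leg with more than 25 N (contact force between stand and the fingers above 25 N).
It fails at once if the carton is dropped (falling free faster than 0.45 m/s) (contact force between soap and the fingers below 0.05 N and linear speed of soap above 0.45 m/s).
It fails at once if a bystander is shifted by more than 15 mm (distance of any of scourer, flat_tin, small_jar, white_mug, tin from where it was at the start of the episode above 0.015 m).
It also fails if it takes over 64 s, if anything falls off the work surface, if the arm or the gripper's body presses on something with over 40 N, if the wrist force passes 120 N, or if a joint passes its speed limit or range.

ROBOT

A 6-joint arm with a two-finger parallel gripper is mounted at the origin on a cart in front of the work surface, level with it; the furniture and walls round the work are solid. World frame = base frame: x ahead of the robot, y to its left, z up, the work surface at z = 0. Lengths are in m, angles in rad, forces in N, time in s.
With the tool pointing down it reaches from about 0.275 to 0.85 m from the base axis. Payload 5.2 kg.
Tool frame: the origin (TCP) lies between the finger pads; the fingertips stand 11 mm ahead of it and the grasp point (between the pads) lies 8 mm behind it (manip.tip_extent is the distance from the TCP to the fingertips, in m); x points along the fingers, y is the direction in which the jaws open and shut, and the axes are right-handed (so a half turn about x gives the same grasp; the last joint's range is limited). The gripper opens to 85 mm and grips with 20 to 120 N. Pads are 22 mm wide; open, the fingers measure 114 mm over their backs; the gripper's body (76 mm by 85 mm) begins 54 mm behind the grasp point. The pads swing forward as they close: fully open they stand 13 mm farther back than shut.
Start: joints at [1.058, 0.259, 1.535, -0, 1.348, -0.203], TCP at [0.168, 0.524, 0.242] pointing down, gripper open.
Joint ranges: [-3.14, 3.14], [-0.91, 2.08], [0.19, 2.58], [-1.22, 4.36], [0.22, 2.71], [-3.12, 3.12]. Speed limits (rad/s): [2.57, 2.57, 3.14, 3.14, 3.14, 3.14].

INTERFACE

Orientations are given as a unit quaternion [x, y, z, w].
In Python, from workcell import manip gives the robot as it stands.
- The arm moves only by the tool servo_tool, never from a script. Its argument "steps" is a list of rows, each an object with "translation": the shift along the tool's x, y, z in cm, a list of three; "rotation": the turn, a rotation vector about the tool's x, y, z in degrees, a list of three; "hand": the finger opening in cm, from 0 to 8.54. In form: [{"translation": [dx, dy, dz], "rotation": [wx, wy, wz], "hand": hand}, ...]. A call has 1 to 8 rows; each row is the pose to reach, as a shift and turn from the pose commanded when the call began, along the tool's axes at that moment; what a row does not reach only later rows make up. A row lasts 1/10 s, in which the tool goes at most 50 mm and 8.59 degrees, less where a joint would pass 70% of its speed; a pose out of reach is approached as far as the arm can. A call with a gripper value outside its range is refused whole. The fingers move at their own pace and stop on an object; "force" is the grip in N (left out, the last holds). Time passes only in rows, so rows that repeat a pose let the fingers close. It gives the time, the measured TCP pose, the force and the opening at its end, in the units of the state.
- manip.sense(): the state, without advancing time (a new reading comes with each control period).
- manip.snapshot(name): name is "scene" or "side" or "wrist"; returns a dict with "frame" (400x640x3 uint8, red, green, blue), "fovy" (degrees; the focal length in pixels is half the picture's height over the tangent of half this angle, whatever the lens; pixels are square), "cx", "cy" (the principal point, pixels), "rvec" (rotation vector, rad) and "tvec" (3), from world to camera coordinates, as OpenCV has them. Camera axes: x right, y down, z forward; pixel columns grow to the right and rows downward; lengths in m; the calibration is good to about 2 mm. The wrist camera is an equidistant fisheye: a pixel r from the principal point sees the ray r / f radians off the axis. A picture is of the moment at which its call begins. There is no depth.
- manip.close_job(): hands the job in, once; it reports no verdict.
Trained networks look in the newest picture that a camera, given by its name, has taken for a name from the list of things; names that differ only in an ending like _2 or _b are one class to them, and where a whole thing is asked for, a point or a joint stands for the part that bears it (a point fixed in the world has none). Each returns a list of dicts, best first, with "score" (0 to 1); they miss things now and then, are a little off and sometimes report something else, mostly with a low value. They report only what shows in the picture. A call takes as long as a camera call. They do not tell look-alikes from the thing itself.
- manip.regions_of(target, camera): "mask" (400x640 bool, what is visible of it).
- manip.pinpoint(target, camera): "point" ([x, y, z] in m, in world coordinates, good to about 4 mm: a listed point, or the origin of a listed thing).
The state is a dict: "time_s": time; "q": joint angles; "joint_velocities": joint speeds; "joint_efforts": joint torques, N m; "tcp_pos": TCP position; "tcp_rot": TCP orientation; "force": force on the tool from outside, world axes, zero at the start; "wrist_torque": the same for the moment, N m; "grip_width": opening from 0.0 (shut) to 1.0 (fully open).
Only numpy, scipy, OpenCV 4.12 (cv2) and the standard library are available. Lean on these libraries where they do the work, as an engineer would, in place of code of your own. Each camera call takes 0.05 s, during which the arm holds its last target. There are 200 camera calls.

## Working session

There is one attempt and no reset: what is moved stays moved. The work goes in short steps, Python scripts to look and compute and a tool call to move; the robot and the scene stay as the last step left them, time stands still between calls to the robot, and variables do not carry over. Pictures are saved under pics/ and viewed, about 8 in all and at most 12, crops included, and the job is handed in when it is done.

Besides the shell and the picture viewer there is one more tool, called in YAML: its name, and indented under it one key for each argument. servo_tool: Moves the arm, as the interface text tells. Its arguments: {"type":"object","properties":{"steps":{"type":"array"},"force":{"type":"number"}},"required":["steps"]}

```bash
ls; mkdir -p pics
python3 - <<'E'
from workcell import manip
import cv2,numpy as np
s=manip.sense();print(s['time_s'],s['tcp_pos'],s['tcp_rot'],s['force'],manip.tip_extent)
for c in ['scene','side']:
    p=manip.snapshot(c);cv2.imwrite(f'pics/{c}0.png',p['frame'][:,:,::-1]);print(c,p['fovy'],p['cx'],p['cy'],p['rvec'],p['tvec'])
    for t in ['stand','hinge','perch','soap','scourer','flat_tin','small_jar','white_mug','tin']:
        print(t,[(np.round(d['point'],3).tolist(),round(d['score'],2)) for d in manip.pinpoint(t,c)])
E
```

```text
pics
0.0 [0.16740794 0.52336651 0.24146   ] [ 0.10845966  0.69885383 -0.10970461  0.69843019] [ 0.32572592 -0.2794975  -0.48455556] 0.011
scene 45.47690916366987 328.4350019033256 198.01447069820534 [ 0.74234428 -2.25017767  1.4525522 ] [0.46481785 0.17544623 1.13984707]
stand [([0.479, -0.092, -0.002], 0.85), ([0.524, 0.382, 0.0], 0.63)]
hinge [([0.544, 0.407, 0.037], 0.67)]
perch [([0.477, -0.102, 0.041], 0.94), ([0.526, 0.384, 0.043], 0.79)]
soap [([0.467, -0.288, 0.002], 0.58)]
scourer [([0.414, -0.21, -0.002], 0.73)]
flat_tin [([0.454, 0.196, -0.001], 0.9)]
small_jar [([0.671, 0.082, 0.001], 0.84)]
white_mug [([0.684, -0.061, -0.001], 0.69)]
tin []
side 42.43207471007103 315.6475823196099 199.04264751425134 [ 0.04836301  2.84788087 -1.26968462] [0.53744235 0.02431192 1.35233269]
stand [([0.525, 0.381, 0.0], 0.89), ([0.485, -0.094, 0.002], 0.68), ([0.468, -0.285, -0.001], 0.43)]
hinge [([0.495, -0.067, 0.044], 0.88), ([0.543, 0.413, 0.041], 0.67)]
perch [([0.482, -0.091, 0.041], 0.84), ([0.525, 0.382, 0.035], 0.66)]
soap []
scourer [([0.416, -0.204, -0.002], 0.48), ([0.672, 0.086, 0.001], 0.23)]
flat_tin [([0.454, 0.196, -0.0], 0.94)]
small_jar [([0.673, 0.087, 0.002], 0.6)]
white_mug [([0.679, -0.062, -0.0], 0.85)]
tin [([0.665, -0.172, 0.004], 0.86)]
```

View pics/scene0.png

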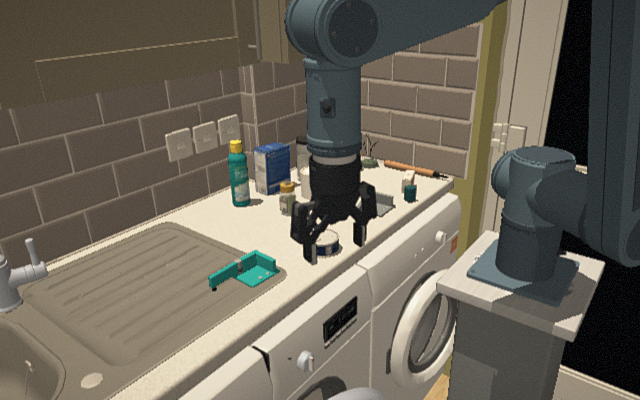

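View pics/side0.png

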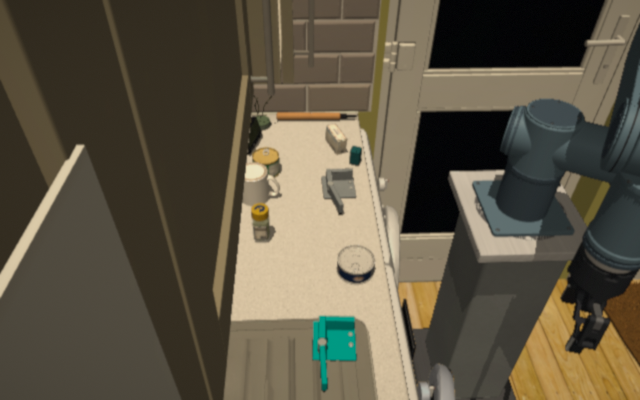

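```bash
cat > h.py <<'E'
from workcell import manip
import cv2,numpy as np
from scipy.spatial.transform import Rotation as R
def down(yaw):
    # tool x down; tool y horizontal at angle yaw in world
    x=np.array([0,0,-1.]);y=np.array([np.cos(yaw),np.sin(yaw),0]);return R.from_matrix(np.c_[x,y,np.cross(x,y)])
def to(p,yaw=None,base=None):
    s=manip.sense();r=R.from_quat(s['tcp_rot']);p0=np.array(s['tcp_pos'])
    t=r.inv().apply(np.array(p)-p0)*100
    w=(r.inv()*down(yaw)).as_rotvec(degrees=True) if yaw is not None else np.zeros(3)
    print('trans',np.round(t,2),'rot',np.round(w,2))
def st():
    s=manip.sense();r=R.from_quat(s['tcp_rot']);y=r.apply([0,1,0]);x=r.apply([1,0,0])
    print('t',round(s['time_s'],2),'tcp',np.round(s['tcp_pos'],4),'toolx',np.round(x,3),'yaw_y',round(np.arctan2(y[1],y[0]),3),'F',np.round(s['force'],1),'w',round(s['grip_width'],3))
def ray(p,u,v):
    f=p['frame'].shape[0]/2/np.tan(np.radians(p['fovy'])/2);a=(np.asarray(u)-p['cx'])/f;b=(np.asarray(v)-p['cy'])/f
    return a,b,f
def project(p,X,fish):
    X=np.atleast_2d(X);c=R.from_rotvec(np.ravel(p['rvec'])).apply(X)+np.ravel(p['tvec'])
    f=200/np.tan(np.radians(p['fovy'])/2);r=np.hypot(c[:,0],c[:,1])
    if fish: k=f*np.arctan2(r,c[:,2])/np.maximum(r,1e-9)
    else: k=f/c[:,2]
    return np.c_[p['cx']+k*c[:,0],p['cy']+k*c[:,1]]
E
python3 - <<'E'
from h import *
st()
for y in (0,np.pi/2,-np.pi/2,np.pi): to([0.40,-0.14,0.28],y)
im=cv2.imread('pics/side0.png')[110:240,230:400];cv2.imwrite('pics/c1.png',cv2.resize(im,None,fx=4.5,fy=4.5,interpolation=cv2.INTER_CUBIC))
E
```

```text
t 1.0 tcp [0.1677 0.5238 0.2423] toolx [ 0.  0. -1.] yaw_y 1.261 F [-0.1 -0.4  0.1] w 0.998
trans [ -3.77 -56.14  42.37] rot [72.25 -0.   -0.  ]
trans [ -3.77 -56.14  42.37] rot [-17.75  -0.    -0.  ]
trans [ -3.77 -56.14  42.37] rot [162.25  -0.     0.  ]
trans [ -3.77 -56.14  42.37] rot [-107.75    0.     -0.  ]
```

View pics/c1.png

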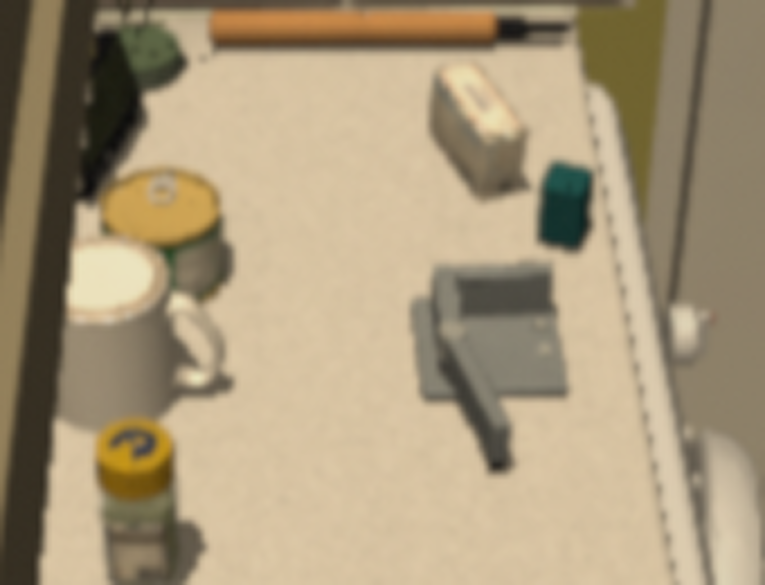

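Candidates for the stand: the grey one at side px (339,187), and the turquoise one at (335,340). The grey one fits, because it is grey-painted and the carton stands to its right at (337,137). The crop confirms its leg is folded, pointing towards +y.

servo_tool:
  steps:
    - {"translation": [-3.8, -56, 42.4], "rotation": [72.25, 0, 0], "hand": 0}
    - {"translation": [-3.8, -56, 42.4], "rotation": [72.25, 0, 0], "hand": 0}
    - {"translation": [-3.8, -56, 42.4], "rotation": [72.25, 0, 0], "hand": 0}
    - {"translation": [-3.8, -56, 42.4], "rotation": [72.25, 0, 0], "hand": 0}
    - {"translation": [-3.8, -56, 42.4], "rotation": [72.25, 0, 0], "hand": 0}
    - {"translation": [-3.8, -56, 42.4], "rotation": [72.25, 0, 0], "hand": 0}
    - {"translation": [-3.8, -56, 42.4], "rotation": [72.25, 0, 0], "hand": 0}
    - {"translation": [-3.8, -56, 42.4], "rotation": [72.25, 0, 0], "hand": 0}

```text
time_s: 1.8
tcp_pos: [0.3003, 0.1453, 0.2644]
tcp_rot: [0.486, 0.513, -0.485, 0.514]
force: [2.0, 0.1, -0.3]
grip_width: -0.003
```

Run:
```python
from h import *
st();to([0.40,-0.14,0.28],0)
```

```text
t 1.8 tcp [0.3003 0.1453 0.2644] toolx [ 0.002  0.    -1.   ] yaw_y 0.056 F [ 2.   0.1 -0.3] w -0.003
trans [-1.55  8.37 29.04] rot [ 3.18 -0.01 -0.1 ]
```

servo_tool:
  steps:
    - {"translation": [-1.5, 8.4, 29], "rotation": [3.2, 0, 0], "hand": 0}
    - {"translation": [-1.5, 8.4, 29], "rotation": [3.2, 0, 0], "hand": 0}
    - {"translation": [-1.5, 8.4, 29], "rotation": [3.2, 0, 0], "hand": 0}
    - {"translation": [-1.5, 8.4, 29], "rotation": [3.2, 0, 0], "hand": 0}
    - {"translation": [-1.5, 8.4, 29], "rotation": [3.2, 0, 0], "hand": 0}
    - {"translation": [-1.5, 8.4, 29], "rotation": [3.2, 0, 0], "hand": 0}
    - {"translation": [-1.5, 8.4, 29], "rotation": [3.2, 0, 0], "hand": 0}
    - {"translation": [-1.5, 8.4, 29], "rotation": [3.2, 0, 0], "hand": 0}

```text
time_s: 2.6
tcp_pos: [0.4017, -0.1383, 0.2786]
tcp_rot: [0.499, 0.501, -0.499, 0.5]
force: [-0.4, -0.0, 0.3]
grip_width: -0.002
```

Run:
```python
from h import *
st()
p=manip.snapshot('wrist');cv2.imwrite('pics/w1.png',p['frame'][:,:,::-1]);np.save('pics/w1.npy',p,allow_pickle=True)
print(p['fovy'],p['cx'],p['cy'])
for t in ['stand','hinge','perch','soap','scourer']:
    print(t,[(np.round(d['point'],4).tolist(),round(d['score'],2)) for d in manip.pinpoint(t,'wrist')])
np.savez('pics/w1m.npz',soap=manip.regions_of('soap','wrist')[0]['mask'],leg=manip.regions_of('leg','wrist')[0]['mask'],stand=manip.regions_of('stand','wrist')[0]['mask'])
```

```text
t 2.6 tcp [ 0.4017 -0.1383  0.2786] toolx [-0.001  0.001 -1.   ] yaw_y 0.002 F [-0.4 -0.   0.3] w -0.002
65.70646984690485 319.351875813112 197.9058158134097
stand [([0.484, -0.0956, 0.0005], 0.69)]
hinge [([0.4817, -0.093, 0.042], 0.7), ([0.4969, -0.0669, 0.0403], 0.62), ([0.6741, 0.0854, -0.0014], 0.24)]
perch [([0.4793, -0.0886, 0.0443], 0.84), ([0.4144, -0.2065, -0.0014], 0.34)]
soap [([0.4627, -0.2856, 0.0007], 0.76), ([0.6826, -0.0706, -0.001], 0.45)]
scourer []
```

View pics/w1.png

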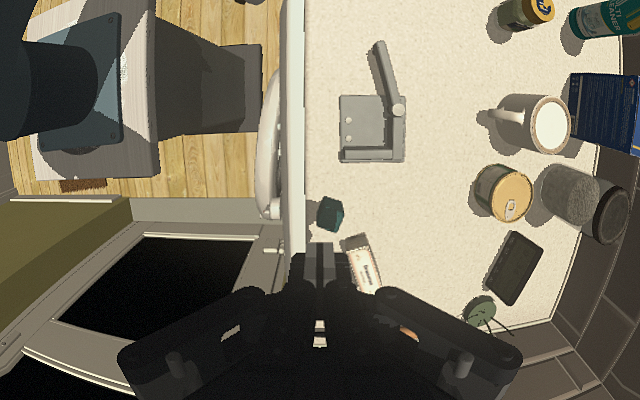

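```bash
cat >> h.py <<'E'
def boxes(B,x,y,yaw):
    out=[]
    for b in B:
        x0,x1,y0,y1,z0,z1=np.array(b)/1000.
        c=np.array([[a,e,g] for a in(x0,x1) for e in(y0,y1) for g in(z0,z1)])
        out.append(c@np.array([[np.cos(yaw),np.sin(yaw),0],[-np.sin(yaw),np.cos(yaw),0],[0,0,1]])+[x,y,0])
    return out
BASE=[(-54,34,-45,45,0,9),(8,22,-35,18,9,42),(-51,9,-34,-22,9,42)]
def standboxes(x,y,yaw,a):
    o=boxes(BASE,x,y,yaw);c,s=np.cos(yaw),np.sin(yaw);h=np.array([x+c*.015-s*.027,y+s*.015+c*.027])
    o+=boxes([(-6,6,0,87,12,42)],h[0],h[1],yaw+a)
    o+=boxes([(-8,8,-8,8,9,43)],h[0],h[1],yaw);return o
def render(p,bs,fish,sc=4):
    m=np.zeros((400*sc,640*sc),np.uint8)
    for b in bs:
        q=project(p,b,fish);cv2.fillConvexPoly(m,cv2.convexHull(np.round((q+.5)*sc*16).astype(np.int32)),1,shift=4)
    return cv2.resize(m.astype(np.float32),(640,400),interpolation=cv2.INTER_AREA)
def fit(p,mask,mk,x0,steps,fish,valid=None):
    from scipy.optimize import minimize
    v=np.ones((400,640)) if valid is None else valid
    f=lambda q:(np.abs(render(p,mk(*q),fish)-mask)*v).sum()/mask.sum()
    x0=np.array(x0);S=np.vstack([x0]+[x0+np.eye(len(x0))[i]*steps[i] for i in range(len(x0))])
    r=minimize(f,x0,method='Nelder-Mead',options=dict(initial_simplex=S,xatol=1e-4,fatol=1e-4,maxiter=150));return r.x,r.fun
E
python3 - <<'E'
from h import *
p=np.load('pics/w1.npy',allow_pickle=True).item();m=np.load('pics/w1m.npz')
print({k:(m[k].sum(),np.argwhere(m[k]).min(0),np.argwhere(m[k]).max(0)) for k in m})
M=m['stand']|m['leg']
r,f=fit(p,M,standboxes,[.48,-.092,0.0,.2],[.01,.01,.1,.2],True);print(np.round(r,4),f)
im=p['frame'][:,:,::-1].copy();im=cv2.resize(im[20:190,310:430],None,fx=4,fy=4,interpolation=cv2.INTER_CUBIC)
for b in standboxes(*r):
    q=((project(p,b,True)-[310,20]+.5)*4).astype(np.int32);cv2.polylines(im,[cv2.convexHull(q)],True,(0,0,255),1)
mm=cv2.resize(M[20:190,310:430].astype(np.uint8),None,fx=4,fy=4,interpolation=0)
cv2.drawContours(im,cv2.findContours(mm,0,2)[0],-1,(0,200,0),1)
cv2.imwrite('pics/c2.png',im[:, :])
E
```

```text
{'soap': (np.int64(5217), array([ 40, 339]), array([163, 406])), 'leg': (np.int64(1084), array([ 40, 372]), array([116, 404])), 'stand': (np.int64(5116), array([ 41, 340]), array([162, 405]))}
[ 0.4827 -0.0934  0.0169  0.2542] 0.03909117249372223
```

```bash
python3 -c "
import cv2;i=cv2.imread('pics/c2.png');print(i.shape);cv2.imwrite('pics/c2.png',cv2.resize(i,None,fx=.88,fy=.88))"
```

```text
(680, 480, 3)
```

View pics/c2.png

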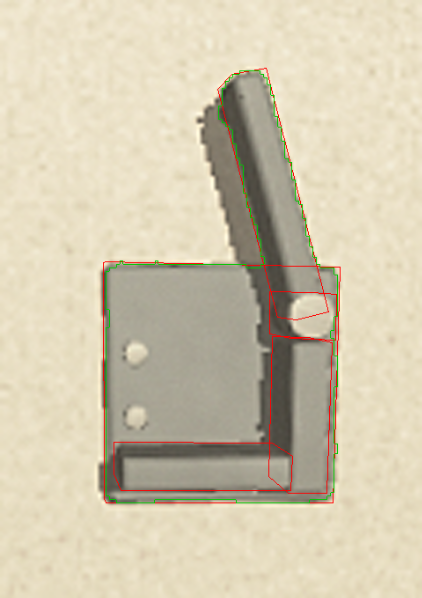

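The overlay fits. The stand is at (0.4827, -0.0934) with yaw 0.017, and the leg is at about 0.25 rad. The hinge is at px (399,106) and the leg tip at (379,42). Next I lower the closed fingers behind the leg.

servo_tool:
  steps:
    - {"translation": [5, 11.1, -14.7], "rotation": [0, 0, 0], "hand": 0}
    - {"translation": [10, 11.1, -14.7], "rotation": [0, 0, 0], "hand": 0}
    - {"translation": [15, 11.1, -14.7], "rotation": [0, 0, 0], "hand": 0}
    - {"translation": [15, 11.1, -14.7], "rotation": [0, 0, 0], "hand": 0}
    - {"translation": [18, 11.1, -14.7], "rotation": [0, 0, 0], "hand": 0}
    - {"translation": [22, 11.1, -14.7], "rotation": [0, 0, 0], "hand": 0}
    - {"translation": [24.7, 11.1, -14.7], "rotation": [0, 0, 0], "hand": 0}
    - {"translation": [24.7, 11.1, -14.7], "rotation": [0, 0, 0], "hand": 0}

```text
time_s: 3.85
tcp_pos: [0.508, 0.0118, 0.0274]
tcp_rot: [0.496, 0.505, -0.5, 0.499]
force: [-0.6, 0.2, -0.1]
grip_width: 0.002
```

```bash
cat >> h.py <<'E'
H=np.array([0.4972,-0.0661])
def arc(angs,r=.068,cl=0.0,hy=.0145,hz=.011):
    # offsets in tool axes (yaw 0) for world leg angles
    p0=np.array(manip.sense()['tcp_pos'])[:2]
    for a in angs:
        d=np.array([-np.sin(a),np.cos(a)]);n=np.array([np.cos(a),np.sin(a)])
        q=H+r*d+(.006+hy*abs(np.cos(a))+hz*abs(np.sin(a))+cl)*n-p0
        print(round(a,2),'ty %.2f tz %.2f'%(q[0]*100,-q[1]*100))
E
python3 - <<'E'
from h import *
st();arc(np.arange(.2,1.7,.1))
E
```

```text
t 3.85 tcp [0.508  0.0118 0.0274] toolx [-0.01   0.002 -1.   ] yaw_y 0.006 F [-0.6  0.2 -0.1] w 0.002
0.2 ty -0.23 tz 0.68
0.3 ty -0.88 tz 0.61
0.4 ty -1.55 tz 0.60
0.5 ty -2.23 tz 0.67
0.6 ty -2.92 tz 0.81
0.7 ty -3.61 tz 1.03
0.8 ty -4.28 tz 1.33
0.9 ty -4.93 tz 1.71
1.0 ty -5.55 tz 2.17
1.1 ty -6.12 tz 2.71
1.2 ty -6.63 tz 3.32
1.3 ty -7.08 tz 3.99
1.4 ty -7.45 tz 4.73
1.5 ty -7.73 tz 5.51
1.6 ty -7.92 tz 6.24
```

servo_tool:
  steps:
    - {"translation": [-0.3, -0.2, 0.6], "rotation": [0, 0, 0], "hand": 0}
    - {"translation": [-0.3, -0.9, 0.6], "rotation": [0, 0, 0], "hand": 0}
    - {"translation": [-0.3, -1.55, 0.6], "rotation": [0, 0, 0], "hand": 0}
    - {"translation": [-0.3, -2.2, 0.7], "rotation": [0, 0, 0], "hand": 0}
    - {"translation": [-0.3, -2.9, 0.8], "rotation": [0, 0, 0], "hand": 0}
    - {"translation": [-0.3, -3.6, 1.0], "rotation": [0, 0, 0], "hand": 0}
    - {"translation": [-0.3, -4.3, 1.3], "rotation": [0, 0, 0], "hand": 0}
    - {"translation": [-0.3, -4.3, 1.3], "rotation": [0, 0, 0], "hand": 0}

```text
time_s: 4.65
tcp_pos: [0.4676, -0.003, 0.0349]
tcp_rot: [0.499, 0.502, -0.499, 0.501]
force: [1.6, 0.5, 0.9]
grip_width: -0.0
```

Run:
```python
from h import *
st();arc(np.arange(.7,1.7,.1))
```

```text
t 4.65 tcp [ 0.4676 -0.003   0.0349] toolx [-0.002  0.    -1.   ] yaw_y 0.005 F [1.6 0.5 0.9] w -0.0
0.7 ty 0.43 tz -0.45
0.8 ty -0.24 tz -0.15
0.9 ty -0.89 tz 0.23
1.0 ty -1.51 tz 0.69
1.1 ty -2.08 tz 1.23
1.2 ty -2.59 tz 1.84
1.3 ty -3.04 tz 2.52
1.4 ty -3.41 tz 3.25
1.5 ty -3.69 tz 4.03
1.6 ty -3.88 tz 4.77
```

servo_tool:
  steps:
    - {"translation": [0.2, -0.9, 0.25], "rotation": [0, 0, 0], "hand": 0}
    - {"translation": [0.2, -1.5, 0.7], "rotation": [0, 0, 0], "hand": 0}
    - {"translation": [0.2, -2.1, 1.2], "rotation": [0, 0, 0], "hand": 0}
    - {"translation": [0.2, -2.6, 1.8], "rotation": [0, 0, 0], "hand": 0}
    - {"translation": [0.2, -3.0, 2.5], "rotation": [0, 0, 0], "hand": 0}
    - {"translation": [0.2, -3.0, 2.5], "rotation": [0, 0, 0], "hand": 0}

```text
time_s: 5.25
tcp_pos: [0.438, -0.0288, 0.0327]
tcp_rot: [0.499, 0.502, -0.499, 0.501]
force: [-0.8, 0.3, 0.5]
grip_width: 0.0
```

Run:
```python
from h import *
st();arc(np.arange(1.2,1.7,.05))
p=manip.snapshot('wrist');m=manip.regions_of('stand','wrist')[0]['mask'];l=manip.regions_of('leg','wrist');print(m.sum())
M=m|l[0]['mask'] if l else m
cv2.imwrite('pics/w2.png',p['frame'][:,:,::-1])
```

```text
t 5.25 tcp [ 0.438  -0.0288  0.0327] toolx [-0.002  0.    -1.   ] yaw_y 0.004 F [-0.8  0.3  0.5] w 0.0
1.2 ty 0.36 tz -0.74
1.25 ty 0.13 tz -0.41
1.3 ty -0.08 tz -0.06
1.35 ty -0.28 tz 0.30
1.4 ty -0.45 tz 0.67
1.45 ty -0.60 tz 1.06
1.5 ty -0.73 tz 1.45
1.55 ty -0.84 tz 1.86
1.6 ty -0.93 tz 2.19
1.65 ty -1.00 tz 2.46
2709
```

View pics/w2.png

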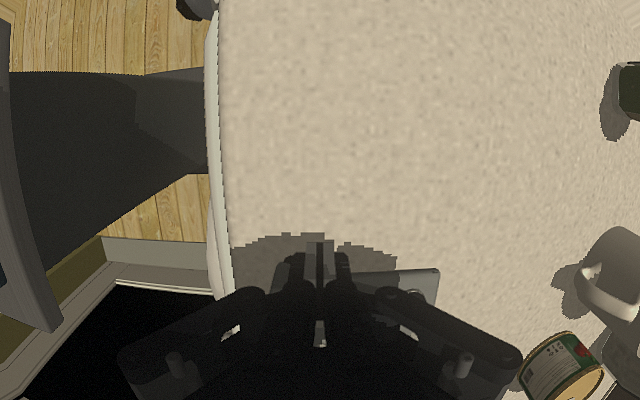

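servo_tool:
  steps:
    - {"translation": [0.1, -0.3, 0.3], "rotation": [0, 0, 0], "hand": 0}
    - {"translation": [0.1, -0.4, 0.6], "rotation": [0, 0, 0], "hand": 0}
    - {"translation": [0.1, -0.4, 0.6], "rotation": [0, 0, 0], "hand": 0}

```text
time_s: 5.7
tcp_pos: [0.4352, -0.0343, 0.032]
tcp_rot: [0.499, 0.501, -0.499, 0.501]
force: [0.9, 0.9, 1.2]
grip_width: -0.005
```

servo_tool:
  steps:
    - {"translation": [0, -0.1, 0.2], "rotation": [0, 0, 0], "hand": 0}
    - {"translation": [0, -0.1, 0.3], "rotation": [0, 0, 0], "hand": 0}

```text
time_s: 5.9
tcp_pos: [0.4342, -0.0372, 0.032]
tcp_rot: [0.499, 0.501, -0.499, 0.501]
force: [1.5, 2.4, 1.3]
grip_width: -0.001
```

servo_tool:
  steps:
    - {"translation": [0, -0.1, 0.2], "rotation": [0, 0, 0], "hand": 0}
    - {"translation": [0, -0.1, 0.3], "rotation": [0, 0, 0], "hand": 0}

```text
time_s: 6.1
tcp_pos: [0.4331, -0.0402, 0.0319]
tcp_rot: [0.499, 0.501, -0.499, 0.501]
force: [1.5, 2.1, 0.7]
grip_width: -0.004
```

servo_tool:
  steps:
    - {"translation": [0, -0.05, 0.15], "rotation": [0, 0, 0], "hand": 0}
    - {"translation": [0, -0.1, 0.3], "rotation": [0, 0, 0], "hand": 0}

```text
time_s: 6.3
tcp_pos: [0.4323, -0.0432, 0.0319]
tcp_rot: [0.499, 0.501, -0.499, 0.501]
force: [1.6, 2.7, 1.3]
grip_width: 0.0
```

servo_tool:
  steps:
    - {"translation": [0, 0, 0.1], "rotation": [0, 0, 0], "hand": 0}
    - {"translation": [0, 0, 0.2], "rotation": [0, 0, 0], "hand": 0}

```text
time_s: 6.5
tcp_pos: [0.432, -0.0451, 0.0319]
tcp_rot: [0.499, 0.501, -0.499, 0.501]
force: [1.7, 1.9, 1.1]
grip_width: -0.003
```

servo_tool:
  steps:
    - {"translation": [0, 0, 0.1], "rotation": [0, 0, 0], "hand": 0}
    - {"translation": [0, 0, 0.2], "rotation": [0, 0, 0], "hand": 0}

```text
time_s: 6.7
tcp_pos: [0.4317, -0.047, 0.0318]
tcp_rot: [0.499, 0.502, -0.499, 0.501]
force: [0.3, 2.3, 2.0]
grip_width: 0.001
```

servo_tool:
  steps:
    - {"translation": [0, 0, 0.1], "rotation": [0, 0, 0], "hand": 0}
    - {"translation": [0, 0, 0.1], "rotation": [0, 0, 0], "hand": 0}

```text
time_s: 6.9
tcp_pos: [0.4317, -0.0481, 0.0318]
tcp_rot: [0.498, 0.502, -0.499, 0.501]
force: [-0.2, 1.6, 2.1]
grip_width: 0.0
```

servo_tool:
  steps:
    - {"translation": [0, 0, 0.1], "rotation": [0, 0, 0], "hand": 0}
    - {"translation": [0, 0, 0.1], "rotation": [0, 0, 0], "hand": 0}

```text
time_s: 7.1
tcp_pos: [0.4318, -0.049, 0.0318]
tcp_rot: [0.499, 0.502, -0.499, 0.501]
force: [-1.4, 2.7, 1.9]
grip_width: 0.001
```

servo_tool:
  steps:
    - {"translation": [0, 0, 0.1], "rotation": [0, 0, 0], "hand": 0}
    - {"translation": [0, 0, 0.1], "rotation": [0, 0, 0], "hand": 0}

```text
time_s: 7.3
tcp_pos: [0.4319, -0.0501, 0.0318]
tcp_rot: [0.499, 0.502, -0.499, 0.501]
force: [-2.0, 2.4, 1.9]
grip_width: -0.0
```

servo_tool:
  steps:
    - {"translation": [0, 0, 0.1], "rotation": [0, 0, 0], "hand": 0}
    - {"translation": [0, 0, 0.1], "rotation": [0, 0, 0], "hand": 0}

```text
time_s: 7.5
tcp_pos: [0.4319, -0.0511, 0.0318]
tcp_rot: [0.499, 0.502, -0.499, 0.501]
force: [-2.5, 3.0, 1.1]
grip_width: -0.001
```

servo_tool:
  steps:
    - {"translation": [0, 0, 0.1], "rotation": [0, 0, 0], "hand": 0}
    - {"translation": [0, 0, 0.1], "rotation": [0, 0, 0], "hand": 0}

```text
time_s: 7.7
tcp_pos: [0.432, -0.0521, 0.0318]
tcp_rot: [0.499, 0.501, -0.499, 0.501]
force: [-2.6, 2.2, 0.7]
grip_width: -0.003
```

servo_tool:
  steps:
    - {"translation": [0, 0, 0.1], "rotation": [0, 0, 0], "hand": 0}
    - {"translation": [0, 0, 0.1], "rotation": [0, 0, 0], "hand": 0}

```text
time_s: 7.9
tcp_pos: [0.4321, -0.0531, 0.0318]
tcp_rot: [0.499, 0.501, -0.499, 0.501]
force: [-2.7, 2.7, 0.8]
grip_width: 0.0
```

servo_tool:
  steps:
    - {"translation": [0, 0, 0.1], "rotation": [0, 0, 0], "hand": 0}
    - {"translation": [0, 0, 0.1], "rotation": [0, 0, 0], "hand": 0}

```text
time_s: 8.1
tcp_pos: [0.432, -0.054, 0.0318]
tcp_rot: [0.499, 0.502, -0.499, 0.501]
force: [-3.6, 4.4, 1.2]
grip_width: -0.001
```

servo_tool:
  steps:
    - {"translation": [0, 0, 0.1], "rotation": [0, 0, 0], "hand": 0}
    - {"translation": [0, 0, 0.1], "rotation": [0, 0, 0], "hand": 0}

```text
time_s: 8.3
tcp_pos: [0.4319, -0.0544, 0.0318]
tcp_rot: [0.499, 0.502, -0.499, 0.501]
force: [-2.0, 7.0, 0.3]
grip_width: -0.0
```

servo_tool:
  steps:
    - {"translation": [0, 0, 0.1], "rotation": [0, 0, 0], "hand": 0}
    - {"translation": [0, 0, 0.1], "rotation": [0, 0, 0], "hand": 0}

```text
time_s: 8.5
tcp_pos: [0.4318, -0.0548, 0.0317]
tcp_rot: [0.499, 0.502, -0.499, 0.5]
force: [-1.9, 9.8, 1.1]
grip_width: 0.003
```

servo_tool:
  steps:
    - {"translation": [0, 0, 0.1], "rotation": [0, 0, 0], "hand": 0}
    - {"translation": [0, 0, 0.1], "rotation": [0, 0, 0], "hand": 0}

```text
time_s: 8.7
tcp_pos: [0.4318, -0.0553, 0.0316]
tcp_rot: [0.5, 0.502, -0.498, 0.5]
force: [-0.9, 12.5, 1.6]
grip_width: 0.001
```

servo_tool:
  steps:
    - {"translation": [0, 0, 0], "rotation": [0, 0, 0], "hand": 0}
    - {"translation": [0, 0, 0], "rotation": [0, 0, 0], "hand": 0}
    - {"translation": [0, 0, 0], "rotation": [0, 0, 0], "hand": 0}
    - {"translation": [0, 0, 0], "rotation": [0, 0, 0], "hand": 0}
    - {"translation": [0, 0, 0], "rotation": [0, 0, 0], "hand": 0}
    - {"translation": [0, 0, 0], "rotation": [0, 0, 0], "hand": 0}
    - {"translation": [0, 0, 0], "rotation": [0, 0, 0], "hand": 0}
    - {"translation": [0, 0, 0], "rotation": [0, 0, 0], "hand": 0}

```text
time_s: 9.5
tcp_pos: [0.4318, -0.0552, 0.0317]
tcp_rot: [0.499, 0.502, -0.498, 0.5]
force: [-1.3, 12.7, 2.3]
grip_width: -0.0
```

servo_tool:
  steps:
    - {"translation": [0, 0, 0], "rotation": [0, 0, 0], "hand": 0}
    - {"translation": [0, 0, 0], "rotation": [0, 0, 0], "hand": 0}
    - {"translation": [0, 0, 0], "rotation": [0, 0, 0], "hand": 0}
    - {"translation": [0, 0, 0], "rotation": [0, 0, 0], "hand": 0}

```text
time_s: 9.9
tcp_pos: [0.4318, -0.0553, 0.0317]
tcp_rot: [0.499, 0.502, -0.498, 0.5]
force: [-0.8, 12.8, 2.0]
grip_width: 0.007
```

servo_tool:
  steps:
    - {"translation": [0, 0, -1], "rotation": [0, 0, 0], "hand": 0}
    - {"translation": [0, 0, -3], "rotation": [0, 0, 0], "hand": 0}
    - {"translation": [-5, 0, -3], "rotation": [0, 0, 0], "hand": 0}
    - {"translation": [-10, 0, -3], "rotation": [0, 0, 0], "hand": 0}
    - {"translation": [-15, 0, -3], "rotation": [0, 0, 0], "hand": 0}
    - {"translation": [-20, 0, 2], "rotation": [0, 0, 0], "hand": 0}
    - {"translation": [-24, 0.5, 6], "rotation": [0, 0, 0], "hand": 4}
    - {"translation": [-26, 1, 11], "rotation": [0, 0, 0], "hand": 7.5}

```text
time_s: 10.7
tcp_pos: [0.4416, -0.1427, 0.281]
tcp_rot: [0.499, 0.499, -0.498, 0.504]
force: [1.3, -0.6, 0.2]
grip_width: 0.327
```

servo_tool:
  steps:
    - {"translation": [0, 0, 5], "rotation": [0, 0, 0], "hand": 7.5}
    - {"translation": [0, 0, 9], "rotation": [0, 0, 0], "hand": 7.5}
    - {"translation": [0, 0, 9], "rotation": [0, 0, 0], "hand": 7.5}
    - {"translation": [0, 0, 9], "rotation": [0, 0, 0], "hand": 7.5}
    - {"translation": [0, 0, 9], "rotation": [0, 0, 0], "hand": 7.5}

```text
time_s: 11.2
tcp_pos: [0.4408, -0.2306, 0.2772]
tcp_rot: [0.499, 0.501, -0.499, 0.502]
force: [0.0, 0.8, -0.1]
grip_width: 0.876
```

Run:
```python
from h import *
st()
p=manip.snapshot('wrist');np.save('pics/w3.npy',p,allow_pickle=True)
for t in ['perch','soap','scourer']:
    print(t,[(np.round(d['point'],4).tolist(),round(d['score'],2)) for d in manip.pinpoint(t,'wrist')])
S=boxes
im=p['frame'][:,:,::-1].copy()
for d in manip.regions_of('soap','wrist'):
    m=d['mask'];print(d['score'],m.sum(),np.argwhere(m).mean(0))
    if d is None or m.sum()<300: continue
    r,f=fit(p,m,lambda x,y,w:boxes([(-18,18,-46.5,46.5,0,56)],x,y,w),[.463,-.286,.2],[.01,.01,.3],True);print(np.round(r,4),f)
    if f<.3:
        for b in boxes([(-18,18,-46.5,46.5,0,56)],*r): cv2.polylines(im,[cv2.convexHull(project(p,b,True).round().astype(np.int32))],True,(0,0,255),1)
m=manip.regions_of('stand','wrist')
for d in m:
    M=d['mask'];print('stand',d['score'],M.sum(),np.argwhere(M).mean(0))
    r,f=fit(p,M,standboxes,[.4827,-.0934,0.017,1.5],[.005,.005,.03,.1],True);print(np.round(r,4),f)
    for b in standboxes(*r): cv2.polylines(im,[cv2.convexHull(project(p,b,True).round().astype(np.int32))],True,(255,0,255),1)
cv2.imwrite('pics/w3.png',im)
```

```text
t 11.2 tcp [ 0.4408 -0.2306  0.2772] toolx [ 0. -0. -1.] yaw_y 0.005 F [ 0.   0.8 -0.1] w 0.876
perch [([0.4813, -0.0912, 0.0403], 0.76)]
soap [([0.4658, -0.2865, -0.0034], 0.71)]
scourer [([0.4159, -0.2049, 0.0011], 0.92)]
0.83 1883 [207.04089219 338.15082315]
[ 0.4691 -0.2894  0.3181] 0.26500265533722783
stand 0.85 4737 [ 57.11631834 341.989867  ]
[ 0.4826 -0.0931  0.0224  1.6221] 0.04228678488494828
```

View pics/w3.png

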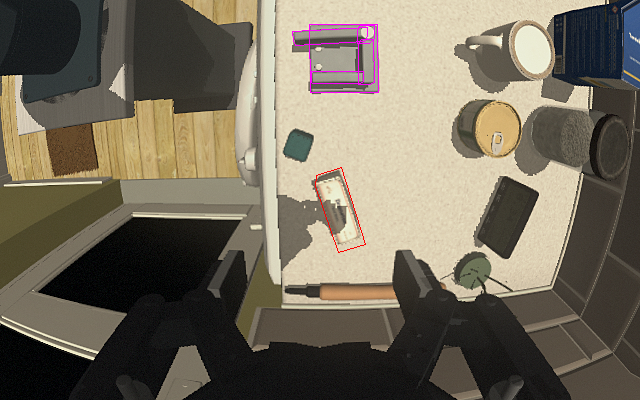

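Run:
```python
from h import *
p=np.load('pics/w3.npy',allow_pickle=True).item();im=p['frame'][:,:,::-1]
u0,v0,k=295,155,7
c=cv2.resize(im[v0:v0+105-20,u0:u0+105],None,fx=k,fy=k,interpolation=cv2.INTER_CUBIC)
c=cv2.resize(im[v0:v0+105-20+20-22,u0:u0+95],None,fx=k,fy=k,interpolation=cv2.INTER_CUBIC)
c=cv2.resize(im[160:258,300:380],None,fx=6,fy=6,interpolation=cv2.INTER_CUBIC)
for q,col in(([.4658,-.2865,.28],(0,200,0)),):
    b=boxes([(-18,18,-46.5,46.5,0,56)],*q)[0]
    for z in(0,1):
        t=((project(p,b[z::2],True)-[300,160]+.5)*6).astype(np.int32);cv2.polylines(c,[cv2.convexHull(t)],True,col if z else (0,0,255),1)
print(c.shape);cv2.imwrite('pics/c3.png',c)
```

```text
(588, 480, 3)
```

View pics/c3.png

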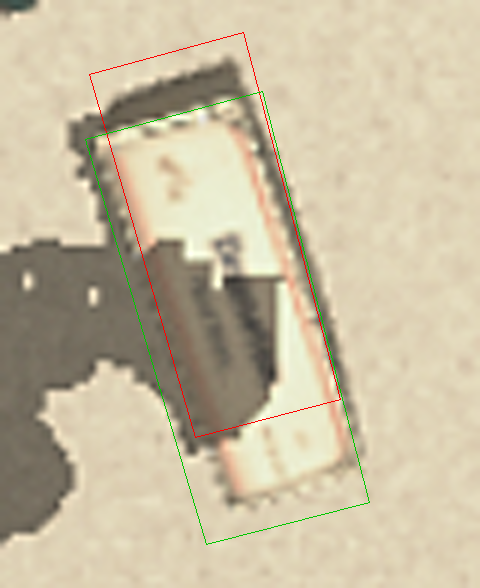

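Run:
```python
from h import *
from scipy.optimize import least_squares
p=np.load('pics/w3.npy',allow_pickle=True).item()
C=np.array([[97,140],[238,105],[360,455],[232,503],[110,105],[235,65]])/6+[300,160]-.5
def pred(q):
    x,y,w,a,b,h=q;X=boxes([(-a/2,a/2,-b/2,b/2,0,h)],x,y,w)[0] # order x0y0z0,x0y0z1,x0y1z0,x0y1z1,x1y0z0,x1y0z1,x1y1z0,x1y1z1
    return project(p,X[[3,7,5,1,2,6]],True)
r=least_squares(lambda q:(pred(q)-C).ravel(),[.466,-.286,.28,36,93,56],x_scale=[.01,.01,.1,10,10,10]);print(np.round(r.x,4));print(np.round(r.fun,1))
print('cam',-R.from_rotvec(np.ravel(p['rvec'])).inv().apply(np.ravel(p['tvec'])))
s=cv2.imread('pics/side0.png');sp=dict(fovy=42.43207471,cx=315.6475823,cy=199.0426475,rvec=np.array([0.04836301,2.84788087,-1.26968462]),tvec=np.array([0.53744235,0.02431192,1.35233269]))
k=12;u0,v0=318,116
c=cv2.resize(s[v0:v0+42,u0:u0+50],None,fx=k,fy=k,interpolation=cv2.INTER_CUBIC)
def dr(q,d,col):
    a,b,h=d;X=boxes([(-a/2,a/2,-b/2,b/2,0,h)],*q)[0];t=((project(sp,X,False)-[u0,v0]+.5)*k).astype(np.int32)
    for i in range(8):
        for j in range(i):
            if bin(i^j).count('1')==1: cv2.line(c,tuple(map(int,t[i])),tuple(map(int,t[j])),col,1)
dr(r.x[:3],r.x[3:],(0,0,255))
dr(r.x[:3],(36,93,56),(0,200,0))
cv2.imwrite('pics/c4.png',c)
```

```text
[ 0.4679 -0.2905  0.3378 30.306  87.4788 32.8471]
[ 1.1  0.8  0.5 -1.  -0.1  0.6 -0.1 -0.6 -0.9  0.2 -0.6 -0.1]
cam [ 0.44145671 -0.15075792  0.40916137]
```

View pics/c4.png

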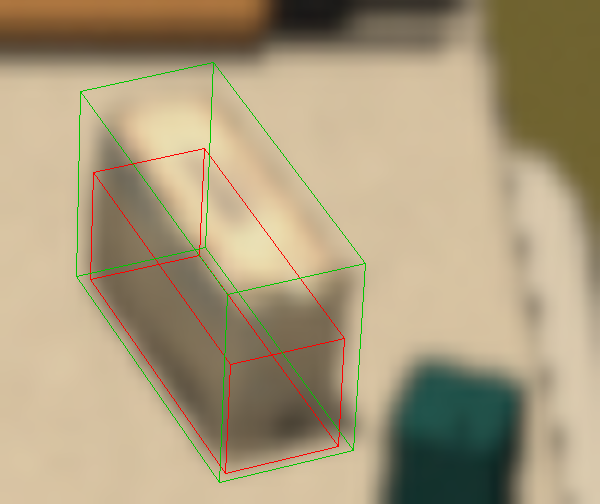

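The crop shows the carton is the white box at wrist px (338,210). It looks slightly smaller than nominal, with rounded edges, and its centre is about (0.4665, -0.2865) at yaw about 0.31.

servo_tool:
  steps:
    - {"translation": [4, 2.6, 5.6], "rotation": [-17.5, 0, 0], "hand": 7.5}
    - {"translation": [8, 2.6, 5.6], "rotation": [-17.5, 0, 0], "hand": 7.5}
    - {"translation": [13, 2.6, 5.6], "rotation": [-17.5, 0, 0], "hand": 7.5}
    - {"translation": [16, 2.6, 5.6], "rotation": [-17.5, 0, 0], "hand": 7.5}
    - {"translation": [16, 2.6, 5.6], "rotation": [-17.5, 0, 0], "hand": 7.5}
    - {"translation": [16, 2.6, 5.6], "rotation": [-17.5, 0, 0], "hand": 7.5}

```text
time_s: 12.1
tcp_pos: [0.4672, -0.2867, 0.1176]
tcp_rot: [0.417, 0.572, -0.416, 0.571]
force: [-0.0, -0.8, 0.4]
grip_width: 0.878
```

Run:
```python
from h import *
st();to([.4665,-.2865,.031],.31)
```

```text
t 12.1 tcp [ 0.4672 -0.2867  0.1176] toolx [-0.  0. -1.] yaw_y 0.311 F [-0.  -0.8  0.4] w 0.878
trans [ 8.66 -0.06 -0.04] rot [ 0.06 -0.03  0.02]
```

servo_tool:
  steps:
    - {"translation": [4, 0, 0], "rotation": [0, 0, 0], "hand": 7.5}
    - {"translation": [7, 0, 0], "rotation": [0, 0, 0], "hand": 7.5}
    - {"translation": [8.6, 0, 0], "rotation": [0, 0, 0], "hand": 7.5}
    - {"translation": [8.6, 0, 0], "rotation": [0, 0, 0], "hand": 7.5}
    - {"translation": [8.6, 0, 0], "rotation": [0, 0, 0], "hand": 6}
    - {"translation": [8.6, 0, 0], "rotation": [0, 0, 0], "hand": 5}
    - {"translation": [8.6, 0, 0], "rotation": [0, 0, 0], "hand": 4}
    - {"translation": [8.6, 0, 0], "rotation": [0, 0, 0], "hand": 3}
  force: 35

```text
time_s: 12.9
tcp_pos: [0.4678, -0.2878, 0.033]
tcp_rot: [0.416, 0.57, -0.417, 0.572]
force: [-0.8, 0.6, 7.1]
grip_width: 0.415
```

servo_tool:
  steps:
    - {"translation": [0, 0, 0], "rotation": [0, 0, 0], "hand": 2}
    - {"translation": [0, 0, 0], "rotation": [0, 0, 0], "hand": 2}
    - {"translation": [0, 0, 0], "rotation": [0, 0, 0], "hand": 2}
    - {"translation": [0, 0, 0], "rotation": [0, 0, 0], "hand": 2}

```text
time_s: 13.3
tcp_pos: [0.4678, -0.2878, 0.033]
tcp_rot: [0.416, 0.57, -0.417, 0.572]
force: [-1.1, 1.5, 7.0]
grip_width: 0.418
```

Run:
```python
from h import *
st()
```

```text
t 13.3 tcp [ 0.4678 -0.2878  0.033 ] toolx [ 0.002 -0.002 -1.   ] yaw_y 0.311 F [-1.1  1.5  7. ] w 0.418
```

servo_tool:
  steps:
    - {"translation": [-0.5, 0, 0], "rotation": [0, 0, 0], "hand": 2}
    - {"translation": [-2, 0, 0], "rotation": [0, 0, 0], "hand": 2}
    - {"translation": [-5, 0, 0], "rotation": [0, 0, 0], "hand": 2}
    - {"translation": [-9, 0, 0], "rotation": [0, 0, 0], "hand": 2}
    - {"translation": [-12, 0, 0], "rotation": [0, 0, 0], "hand": 2}
    - {"translation": [-12, 0, 0], "rotation": [0, 0, 0], "hand": 2}
    - {"translation": [-12, 0, 0], "rotation": [0, 0, 0], "hand": 2}

```text
time_s: 14.0
tcp_pos: [0.467, -0.287, 0.1518]
tcp_rot: [0.417, 0.571, -0.417, 0.572]
force: [-0.8, 0.0, -2.4]
grip_width: 0.414
```

Run:
```python
from h import *
st();to([.4827,-.0932,.16],.02)
p=manip.snapshot('side');cv2.imwrite('pics/s2.png',p['frame'][:,:,::-1])
for c in('side','scene','wrist'):
    if c!='side': q=manip.snapshot(c)
    print(c,[(np.round(d['point'],4).tolist(),round(d['score'],2)) for d in manip.pinpoint('soap',c)])
s=p['frame'][:,:,::-1].copy();k=8
X=R.from_matrix(np.eye(3))
T=manip.sense();tp=T['tcp_pos'];B=boxes([(-18,18,-46.5,46.5,tp[2]*1000-33,tp[2]*1000+23)],tp[0],tp[1],.311)[0]
t=project(p,B,False);c0=t.min(0).astype(int)-14;c1=t.max(0).astype(int)+14
c=cv2.resize(s[c0[1]:c1[1],c0[0]:c1[0]],None,fx=k,fy=k,interpolation=cv2.INTER_CUBIC);t=((t-c0+.5)*k).astype(int)
for i in range(8):
    for j in range(i):
        if bin(i^j).count('1')==1: cv2.line(c,tuple(map(int,t[i])),tuple(map(int,t[j])),(0,200,0),1)
print(c.shape);cv2.imwrite('pics/c5.png',c[:600])
```

```text
t 14.0 tcp [ 0.467  -0.287   0.1518] toolx [ 0.001 -0.001 -1.   ] yaw_y 0.311 F [-0.8  0.  -2.4] w 0.414
trans [ -0.84   7.41 -17.97] rot [16.65  0.07 -0.05]
side [([0.4685, -0.2813, 0.1152], 0.93)]
scene [([0.4669, -0.284, 0.1166], 0.66)]
wrist [([0.4625, -0.2823, 0.1172], 0.65)]
(512, 424, 3)
```

View pics/c5.png

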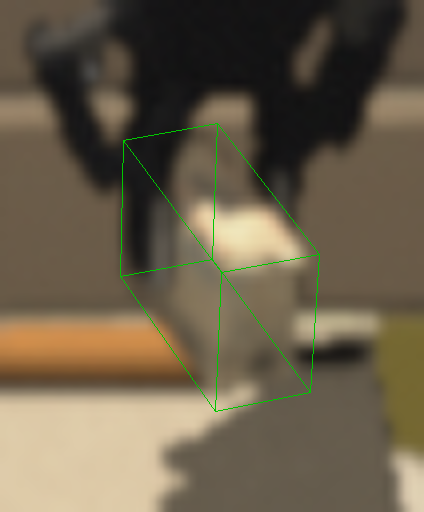

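servo_tool:
  steps:
    - {"translation": [-0.5, 1, -3], "rotation": [3, 0, 0], "hand": 2}
    - {"translation": [-0.8, 3, -7], "rotation": [7, 0, 0], "hand": 2}
    - {"translation": [-0.8, 5, -11], "rotation": [11, 0, 0], "hand": 2}
    - {"translation": [-0.8, 6.5, -15], "rotation": [15, 0, 0], "hand": 2}
    - {"translation": [-0.8, 7.3, -17.2], "rotation": [16.6, 0, 0], "hand": 2}
    - {"translation": [-0.8, 7.4, -17.8], "rotation": [16.6, 0, 0], "hand": 2}
    - {"translation": [-0.8, 7.4, -17.8], "rotation": [16.6, 0, 0], "hand": 2}

```text
time_s: 15.0
tcp_pos: [0.4827, -0.0942, 0.1588]
tcp_rot: [0.494, 0.506, -0.494, 0.506]
force: [-0.8, -0.3, -1.4]
grip_width: 0.412
```

Run:
```python
from h import *
st();to([.4827,-.095,.08],.02)
for c in('side','scene'):
    q=manip.snapshot(c)
    print(c,[(np.round(d['point'],4).tolist(),round(d['score'],2)) for d in manip.pinpoint('soap',c)],[(np.round(d['point'],4).tolist(),round(d['score'],2)) for d in manip.pinpoint('perch',c)])
```

```text
t 15.0 tcp [ 0.4827 -0.0942  0.1588] toolx [-0.001  0.    -1.   ] yaw_y 0.023 F [-0.8 -0.3 -1.4] w 0.412
trans [7.88 0.   0.08] rot [ 0.2  -0.    0.05]
side [([0.4826, -0.089, 0.1185], 0.61)] [([0.5253, 0.3854, 0.0358], 0.58), ([0.4822, -0.0929, 0.0438], 0.57)]
scene [([0.4836, -0.0962, 0.1287], 0.85)] [([0.4766, -0.099, 0.0416], 0.77), ([0.5246, 0.3833, 0.0448], 0.59)]
```

Lined up with the perch. Next I lower it, slowly towards the end.

servo_tool:
  steps:
    - {"translation": [1.5, 0, 0.1], "rotation": [0, 0, 0], "hand": 2}
    - {"translation": [3.5, 0, 0.1], "rotation": [0, 0, 0], "hand": 2}
    - {"translation": [5.5, 0, 0.1], "rotation": [0, 0, 0], "hand": 2}
    - {"translation": [7, 0, 0.1], "rotation": [0, 0, 0], "hand": 2}
    - {"translation": [7.5, 0, 0.1], "rotation": [0, 0, 0], "hand": 2}
    - {"translation": [7.5, 0, 0.1], "rotation": [0, 0, 0], "hand": 2}
    - {"translation": [7.5, 0, 0.1], "rotation": [0, 0, 0], "hand": 2}

```text
time_s: 16.0
tcp_pos: [0.4836, -0.0964, 0.0847]
tcp_rot: [0.495, 0.505, -0.495, 0.505]
force: [-0.0, -0.2, -2.3]
grip_width: 0.412
```

servo_tool:
  steps:
    - {"translation": [0.2, 0, 0], "rotation": [0, 0, 0], "hand": 2}
    - {"translation": [0.4, 0, 0], "rotation": [0, 0, 0], "hand": 2}
    - {"translation": [0.4, 0, 0], "rotation": [0, 0, 0], "hand": 2}

```text
time_s: 16.3
tcp_pos: [0.4831, -0.0958, 0.0803]
tcp_rot: [0.495, 0.505, -0.495, 0.505]
force: [-0.3, 0.5, -1.6]
grip_width: 0.413
```

servo_tool:
  steps:
    - {"translation": [0.1, 0, 0], "rotation": [0, 0, 0], "hand": 2}
    - {"translation": [0.2, 0, 0], "rotation": [0, 0, 0], "hand": 2}
    - {"translation": [0.2, 0, 0], "rotation": [0, 0, 0], "hand": 2}

```text
time_s: 16.6
tcp_pos: [0.4829, -0.0958, 0.078]
tcp_rot: [0.495, 0.505, -0.495, 0.505]
force: [-1.3, -0.4, -1.6]
grip_width: 0.408
```

servo_tool:
  steps:
    - {"translation": [0.1, 0, 0], "rotation": [0, 0, 0], "hand": 2}
    - {"translation": [0.15, 0, 0], "rotation": [0, 0, 0], "hand": 2}
    - {"translation": [0.15, 0, 0], "rotation": [0, 0, 0], "hand": 2}

```text
time_s: 16.9
tcp_pos: [0.4829, -0.0958, 0.0765]
tcp_rot: [0.495, 0.505, -0.495, 0.505]
force: [0.0, -0.0, -1.2]
grip_width: 0.411
```

servo_tool:
  steps:
    - {"translation": [0.1, 0, 0], "rotation": [0, 0, 0], "hand": 2}
    - {"translation": [0.1, 0, 0], "rotation": [0, 0, 0], "hand": 2}

```text
time_s: 17.1
tcp_pos: [0.4829, -0.0958, 0.0755]
tcp_rot: [0.495, 0.505, -0.495, 0.505]
force: [-0.6, -0.2, -2.5]
grip_width: 0.412
```

servo_tool:
  steps:
    - {"translation": [0.1, 0, 0], "rotation": [0, 0, 0], "hand": 2}
    - {"translation": [0.1, 0, 0], "rotation": [0, 0, 0], "hand": 2}

```text
time_s: 17.3
tcp_pos: [0.4831, -0.0958, 0.075]
tcp_rot: [0.495, 0.505, -0.495, 0.505]
force: [-0.5, 1.2, 3.3]
grip_width: 0.415
```

servo_tool:
  steps:
    - {"translation": [0, 0, 0], "rotation": [0, 0, 0], "hand": 3.7}
    - {"translation": [0, 0, 0], "rotation": [0, 0, 0], "hand": 4}
    - {"translation": [0, 0, 0], "rotation": [0, 0, 0], "hand": 5}
    - {"translation": [0, 0, 0], "rotation": [0, 0, 0], "hand": 6}
    - {"translation": [0, 0, 0], "rotation": [0, 0, 0], "hand": 7}
    - {"translation": [0, 0, 0], "rotation": [0, 0, 0], "hand": 7}
    - {"translation": [0, 0, 0], "rotation": [0, 0, 0], "hand": 7}

```text
time_s: 18.0
tcp_pos: [0.4831, -0.0958, 0.0746]
tcp_rot: [0.495, 0.505, -0.495, 0.505]
force: [-0.5, 0.9, 0.2]
grip_width: 0.82
```

servo_tool:
  steps:
    - {"translation": [-1, 0, 0], "rotation": [0, 0, 0], "hand": 7}
    - {"translation": [-3, 0, 0], "rotation": [0, 0, 0], "hand": 7}
    - {"translation": [-7, 0, 0], "rotation": [0, 0, 0], "hand": 7}
    - {"translation": [-12, 0, 0], "rotation": [0, 0, 0], "hand": 7}
    - {"translation": [-17, 0, 3], "rotation": [0, 0, 0], "hand": 7}
    - {"translation": [-19, 0, 8], "rotation": [0, 0, 0], "hand": 7}
    - {"translation": [-19, 0, 8], "rotation": [0, 0, 0], "hand": 7}
    - {"translation": [-19, 0, 8], "rotation": [0, 0, 0], "hand": 7}

```text
time_s: 18.8
tcp_pos: [0.4849, -0.1774, 0.2659]
tcp_rot: [0.496, 0.504, -0.495, 0.505]
force: [-0.2, 1.0, -0.0]
grip_width: 0.819
```

Run:
```python
from h import *
st()
for c in('wrist','side'):
    q=manip.snapshot(c)
    if c=='wrist': p=q
    for t in('soap','perch','scourer','flat_tin','small_jar','white_mug','tin'): print(c,t,[(np.round(d['point'],4).tolist(),round(d['score'],2)) for d in manip.pinpoint(t,c)])
im=p['frame'][:,:,::-1].copy();k=5
B=boxes([(-18,18,-46.5,46.5,42,98)],.4827,-.0932,.02)
S=standboxes(.4827,-.0932,.02,1.62)
t=np.vstack([project(p,b,True) for b in B+S]);c0=np.maximum(t.min(0).astype(int)-8,0);c1=t.max(0).astype(int)+8
c=cv2.resize(im[c0[1]:c1[1],c0[0]:c1[0]],None,fx=k,fy=k,interpolation=cv2.INTER_CUBIC)
for b,col in [(B[0],(0,200,0))]+[(s,(0,0,255)) for s in S]:
    cv2.polylines(c,[cv2.convexHull(((project(p,b,True)-c0+.5)*k).astype(np.int32))],True,col,1)
print(c.shape);cv2.imwrite('pics/c6.png',c[:600,:800])
```

```text
t 18.8 tcp [ 0.4849 -0.1774  0.2659] toolx [ 0.002 -0.001 -1.   ] yaw_y 0.018 F [-0.2  1.  -0. ] w 0.819
wrist soap [([0.4821, -0.092, 0.0418], 0.73)]
wrist perch []
wrist scourer [([0.4151, -0.2052, -0.0021], 0.8)]
wrist flat_tin []
wrist small_jar []
wrist white_mug [([0.6819, -0.0683, -0.0017], 0.78), ([0.4133, -0.2034, -0.0012], 0.43)]
wrist tin [([0.6682, -0.169, -0.0002], 0.95)]
side soap [([0.4857, -0.0897, 0.039], 0.76), ([0.4795, -0.0914, 0.043], 0.18)]
side perch [([0.4812, -0.0945, 0.0411], 0.78), ([0.5246, 0.3793, 0.0361], 0.67), ([0.4838, -0.0906, 0.0374], 0.65)]
side scourer [([0.4169, -0.2028, 0.0011], 0.62)]
side flat_tin [([0.4534, 0.1947, -0.0001], 0.91)]
side small_jar [([0.6716, 0.0849, 0.001], 0.79), ([0.4544, 0.1973, -0.0025], 0.7)]
side white_mug [([0.6822, -0.0602, -0.0003], 0.66)]
side tin [([0.6696, -0.1715, 0.0025], 0.58)]
(555, 535, 3)
```

View pics/c6.png

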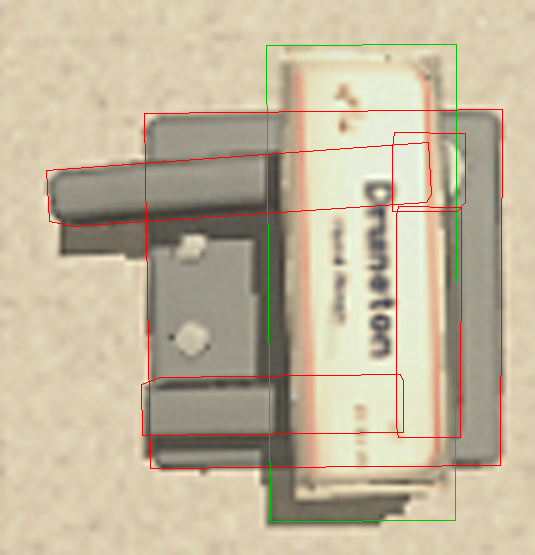

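The carton is centred within about 2 mm and upright, the leg is out and the bystanders haven't moved. Handing in.

```bash
python3 -c "
from workcell import manip
print(manip.close_job())"
```

```text
the job is handed in; nothing more can be done
None
```

The job is handed in at about 19 s: the leg is out at its stop and the carton stands upright on the grey riser. The hand-in gives no verdict.

- **Leg:** I pushed it until it met its stop, then held it there at a measured 12.5–12.8 N for over 1 s. The highest force I read was about 13 N. A later picture put it at about 1.62 rad from the riser's +y. That is about 0.05 rad past the nominal 1.45 at the stop, within the stated ±0.1.
- **Carton:** I gripped it at about 35 mm width, lifted it and lowered it until it touched the riser. I then opened the fingers and withdrew the arm clear of everything.
- **Placement check:** The last overlay shows the carton within about 1 mm of the perch in x and 2 mm in y, and in line with the riser. The networks put it within about 4 mm of the perch in plan, at a height of 39–42 mm (perch 42 mm).
- **Bystanders:** All five are where they were at the start, to within the networks' accuracy. The largest difference was about 8 mm, on the mug between views.
- **What disagreed:**
  - The carton looks roughly 10 % smaller in the pictures than its stated size, apparently because of rounded edges.
  - Fitting its mask gave poor results because of shadow, so I combined corner measurements with the networks' positions instead.

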